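# Feed the reamer into the juicer's collet and clamp it

## Robot

A 6-joint arm with a two-finger parallel gripper is mounted at the origin on the work surface. World frame = base frame: x ahead of the robot, y to its left, z up, the work surface at z = 0. Lengths are in mm, angles in rad, forces in N, time in s.
With the tool pointing down it reaches from about 350 to 975 mm from the base axis. Payload 17.4 kg.
Tool frame: the origin (TCP) lies on the centre line of the jaws, within the pads' length; the fingertips stand 19 mm ahead of it and the grasp point (between the pads) is the TCP; z points along the fingers, y is the line along which they close (so a half turn about z gives the same grasp; the last joint's range is limited). The gripper opens to 85 mm and grips with 20 to 120 N. Pads are 22 mm wide; open, the fingers measure 114 mm over their backs; the gripper's body (76 mm by 85 mm) begins 54 mm behind the grasp point. The pads swing forward as they close: fully open they stand 13 mm farther back than shut.
Start: joints at [-1.298, 0.116, 1.442, -0, 1.584, -0.038], TCP at [206.419, -642.669, 250.303] pointing down, gripper open.
Joint ranges: [-2.83, 2.83], [-0.83, 2.19], [0.07, 2.5], [-1.14, 4.28], [0.01, 3], [-2.97, 2.97]. Speed limits (rad/s): [1.89, 1.89, 2.22, 3.14, 3.14, 3.14].

## Interface

Orientations are given as [roll, pitch, yaw] about the fixed x, y, z axes, in that order (R = Rz(yaw) Ry(pitch) Rx(roll)).
In Python, from cell import ctrl, cams gives the robot as it stands. The module is installed in compiled form; this text tells all that it offers.
- The arm moves only by the tool play_rows, never from a script. Its argument "commands" is a list of rows, each an object of numbers: "x", "y", "z": the shift along the tool's x, y, z in m; "twist": the turn about the tool's z in rad; "hand": the gripper's target within -1 to 1 (shut at 1, half-way at 0, fully open at -1). A call has 1 to 20 rows; each row is the pose to reach, as a shift and turn from the pose commanded when the call began, along the tool's axes at that moment; what a row does not reach only later rows make up. A row lasts 1/8 s, in which the tool goes at most 62.5 mm and 10.7 degrees, less where a joint would pass 70% of its speed; a pose out of reach is approached as far as the arm can. A call with a gripper value outside its range is refused whole. The fingers move at their own pace and stop on an object; "squeeze" is the grip in N (left out, the last holds). Time passes only in rows, so rows that repeat a pose let the fingers close. It gives the time, the measured TCP pose, the force, the opening and the grip force at its end, in the units of the state.
- ctrl.get_obs(): the state, without advancing time (a new reading comes with each control period).
- cams.get_image(name): name is "scene" or "top" or "wrist"; returns (picture, depth): 384x512x3 uint8, blue, green, red; 384x512 float32, mm along the optical axis (not along the pixel's ray), 0 where there is no reading.
- cams.camera_model(name): a dict with "mtx" (3x3 intrinsics, pixels), "pose" (4x4, takes a point from camera to world coordinates); the wrist camera has in their place "mount" (4x4, takes a point from camera to tool coordinates, whose origin is the TCP and whose axes are the flange's). Camera axes: x right, y down, z forward; pixel columns grow to the right and rows downward; lengths in mm; the calibration is good to about 2 mm. A picture is of the moment at which its call begins: read the wrist's pose just before it. camera_model takes no time and is no camera call.
- ctrl.finish_job(): hands the job in; it is judged then, once.
The state is a dict: "clock": time; "joint_positions": joint angles; "qd": joint speeds; "joint_efforts": joint torques, N m; "tcp_pos": TCP position; "tool_rot": TCP orientation; "force": force on the tool from outside, world axes, zero at the start; "ft_torque": the same for the moment, N m; "grip_width": finger opening in mm; "grasp_force": force on a finger pad.
Only numpy, scipy, OpenCV 4.12 (cv2) and the standard library are available. Lean on these libraries where they do the work, as an engineer would, in place of code of your own. Each camera call takes 0.05 s, during which the arm holds its last target. There are 200 camera calls.

## Task

Take the round-shank reamer (the wide one with the domed, ribbed head) from the wooden rack, feed its shank straight down into the open collet of the low steel juicer base until it rests fully home on the depth stop hidden inside, pressing gently, and only then swing the clamp lever all the way shut. Leave the reamer clamped and upright, let go of everything, and do not disturb the other reamer or the things standing around.

Things in the scene. Friction and masses are not known exactly. Their poses are not given: they have to be found in the camera images.
- reamer_grip (a point): Reamer to be fitted, 0.15 to 0.25 kg, upright, hanging in a rack hole by its head. White head: straight cylinder 40 mm in diameter, 34 mm tall, topped by a ribbed dome 18 mm high; below it a round steel shank 16 mm in diameter, 75 mm long. This point is on its axis, 18 mm above the head's underside, 93 mm above the shank's foot, 34 mm below the dome's top. z axis up along the reamer.
- reamer_tip (a point): Centre of the flat foot of the same reamer's shank, 93 mm below its grip centre; z axis up along the shank. The foot's edge has a 2.5 mm chamfer.
- hexreamer_grip (a point): Bystander: the other reamer, hanging in the rack's other hole; hexagonal steel shank 16 mm across flats, 18.5 mm across corners (too thick for the collet), 75 mm long; pointed white head 33 mm in diameter, 48 mm tall. This point is on its axis, 8 mm above the head's underside.
- rack: Fixed wooden rack: top board 85 x 200 mm, 12 mm thick, its top 105 mm above the counter, on two side boards, open in front; two loose holes 26 mm in diameter on its y axis at y = -55 and +55 mm, which hold the reamers. Origin on the counter under its centre; z up, y along its length.
- juicer: Low steel juicer base, fixed: housing 170 x 170 mm, 50 mm tall, with a square collet block 58 x 58 mm rising from its middle to 115 mm. Origin on the counter under the bore; z up. The solid depth stop in the bore is set anew each time, 40 to 60 mm below the mouth, and cannot be seen: find it by the force rising steeply above the drag. Pressing the shank on it with over 35 N damages it.
- mouth (a point): Centre of the collet's mouth, on top of the juicer base, 115 mm above the counter; axes as the base's. The bore runs straight down, round, 18 mm in diameter, with a 4 mm chamfer. Two sprung balls 15 mm down rub on the shank: from 10 to 15 mm deep on, feeding it takes about 4 to 8 N, and it stays where it is let go.
- clamp_lever (a joint): Angle of the clamp lever, rad: 0 to 0.25 (open) at the start, 1.35 fully shut against its end stop. It turns about the vertical axis of the bore, clockwise seen from above as the value grows. It is stiff (0.35 N m, about 3 to 5 N at the knob) and stays where it is left; shut, it squeezes two jaws on the shank.
- lever_knob (a point): Grip point of the upright black knob at the end of the clamp lever, on the knob's axis, 110 mm from the bore's axis and 108 mm above the counter. Knob 14 mm in diameter, from 82 to 125 mm above the counter; below it the flat lever arm, 14 mm wide. At lever 0 the knob is on the base's -y side; it swings towards the base's -x side to shut.
- pitcher_rim (a point): Bystander: centre of the mouth of the empty ceramic pitcher, 100 mm in diameter, 170 mm tall, handle on its +y side.
- tumbler_mid (a point): Bystander: middle of the glass tumbler standing upside down, 74 mm in diameter at the foot, 95 mm tall.
- funnel_mid (a point): Bystander: middle of the dark silicone funnel standing on its wide rim, 88 mm in diameter, 90 mm tall.
- coaster_center (a point): Bystander: centre of the round wooden coaster lying flat, 92 mm in diameter, 9 mm thick.
- lemon_mid (a point): Bystander: middle of the half lemon lying cut face down, 62 mm in diameter, 42 mm tall.
Mind the look-alikes: they are no part of the job. Leave any green, orange or pink look-alike of the part that bears reamer_grip alone.

How it is judged (in metres and radians):
On the way, in this order (a step that is already met when the one before it is completed fails the run):
1. the round-shank reamer stands on the hidden depth stop (gap under 2 mm), upright in the bore, with the clamp lever still open (below 0.5 rad) (z of depthstop_c0 in the frame of reamer_tip between -0.017 and -0.01 m and horizontal distance between reamer_tip and mouth below 0.004 m and angle between reamer_tip's own z axis and vertical below 0.1 rad and value of joint clamp_lever below 0.5 rad), for 0.2 s.
2. the clamp lever is shut (above 1.2 rad) with the reamer still on the stop (z of depthstop_c0 in the frame of reamer_tip between -0.017 and -0.01 m and horizontal distance between reamer_tip and mouth below 0.004 m and angle between reamer_tip's own z axis and vertical below 0.1 rad and value of joint clamp_lever above 1.2 rad), for 0.2 s.
At the end, for the whole second after the job is handed in: The round-shank reamer is at rest in the collet, its foot within 2 mm of the depth stop and within 4 mm of the bore's axis, upright within 0.1 rad, the clamp lever past 1.2 rad (shut is 1.35) (all of step 2 and linear speed of reamer below 0.02 m/s); the robot touches nothing.
It fails at once if the reamer is pressed on the depth stop with more than 35 N (contact force between reamer and depthstop_c0 above 35 N).
It fails at once if the hex-shank reamer is moved by more than 20 mm (distance of hexreamer_grip from where it was at the start of the episode above 0.02 m).
It fails at once if the pitcher, tumbler, funnel, coaster or lemon half is moved by more than 30 mm (distance of any of pitcher_rim, tumbler_mid, funnel_mid, coaster_center, lemon_mid from where it was at the start of the episode above 0.03 m).
It also fails if it takes over 58 s, if anything falls off the work surface, if the arm or the gripper's body presses on something with over 40 N, if the wrist force passes 120 N, or if a joint passes its speed limit or range.

## Working session

There is one attempt and no reset: what is moved stays moved. The work goes in short steps, Python scripts to look and compute and a tool call to move; the robot and the scene stay as the last step left them, time stands still between calls to the robot, and variables do not carry over. Pictures are saved under pics/ and viewed, at most 11 in all, crops included, and the job is handed in when it is done.

Besides the shell and the picture viewer there is one more tool, called after "Emit:" as name(argument=value, ...), one argument or row to a line, values as JSON. play_rows: Moves the arm, as the interface text tells. Its arguments: {"type":"object","properties":{"commands":{"type":"array"},"squeeze":{"type":"number"}},"required":["commands"]}

```bash
mkdir -p pics
cat > h.py <<'E'
import numpy as np, cv2
from cell import ctrl, cams
def snap(n,f):
    im,d=cams.get_image(n); cv2.imwrite('pics/%s.png'%f,im); np.save('pics/%s.npy'%f,d); return im,d
def world(n,u,v,d,T=None):
    m=cams.camera_model(n); p=np.linalg.inv(m['mtx'])@np.array([u,v,1.])*d
    return ((m['pose'] if T is None else T)@np.append(p,1))[:3]
def ray(n,u,v,z,T=None):
    m=cams.camera_model(n); T=m['pose'] if T is None else T
    r=T[:3,:3]@np.linalg.inv(m['mtx'])@np.array([u,v,1.]); o=T[:3,3]
    return o+r*(z-o[2])/r[2]
E
python3 - <<'E'
from h import *
o=ctrl.get_obs(); print(o)
for n in('scene','top'): snap(n,n+'0'); m=cams.camera_model(n); print(n,m['mtx'].round(1).tolist(),m['pose'].round(2).tolist())
print(cams.camera_model('wrist')['mount'])
a=np.vstack([cv2.imread('pics/top0.png'),]);cv2.imwrite('pics/t0.png',cv2.resize(a,(800,600)))
a=cv2.imread('pics/scene0.png');cv2.imwrite('pics/s0.png',cv2.resize(a,(800,600)))
E
```

```text
{'clock': 0.0, 'joint_positions': array([-1.29779514e+00,  1.16511039e-01,  1.44226778e+00, -2.10836284e-05,
        1.58401228e+00, -3.78072177e-02]), 'qd': array([ 7.48167452e-04,  5.58155327e-04, -1.34182963e-03, -1.19653286e-03,
       -1.80930881e-03,  8.26046315e-05]), 'joint_efforts': array([ 2.14244392e-04, -7.31990075e+01, -6.32492423e+01, -4.71314866e-05,
        6.35424396e-03,  1.40079931e-05]), 'tcp_pos': array([ 206.36966187, -642.5004085 ,  249.54370896]), 'tool_rot': array([-3.14039427e+00, -2.42318615e-05,  3.10808120e-01]), 'force': array([-0.87461093, -0.72748921, -0.68281659]), 'ft_torque': array([ 0.03193875, -0.06851033,  0.01249911]), 'grasp_force': 0.0, 'grip_width': 85.36243002648733}
scene [[396.9, 0.0, 249.3], [0.0, 396.9, 191.4], [0.0, 0.0, 1.0]] [[-0.54, 0.46, -0.71, 1389.41], [0.84, 0.27, -0.47, 506.17], [-0.02, -0.85, -0.53, 718.13], [0.0, 0.0, 0.0, 1.0]]
top [[476.9, 0.0, 253.5], [0.0, 476.9, 202.7], [0.0, 0.0, 1.0]] [[-0.0, -0.99, 0.17, 381.64], [-1.0, 0.0, -0.0, -9.39], [0.0, -0.17, -0.99, 1381.03], [0.0, 0.0, 0.0, 1.0]]
[[-7.66586213e-04 -9.49940660e-01 -3.12429440e-01  8.04959631e+01]
 [ 9.99999426e-01 -4.94154172e-04 -9.51154387e-04 -1.20977892e-01]
 [ 7.49151915e-04 -3.12429990e-01  9.49940493e-01 -1.23107002e+02]
 [ 0.00000000e+00  0.00000000e+00  0.00000000e+00  1.00000000e+00]]
```

View pics/t0.png

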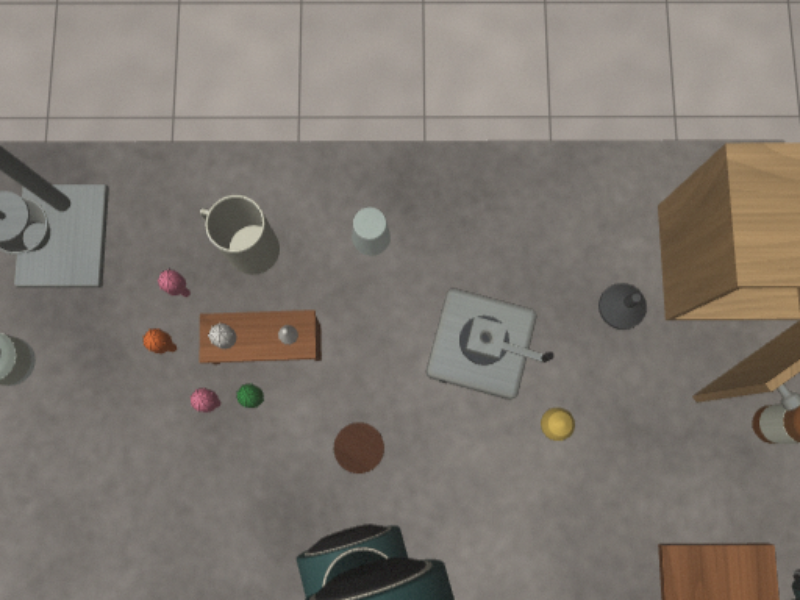

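View pics/s0.png

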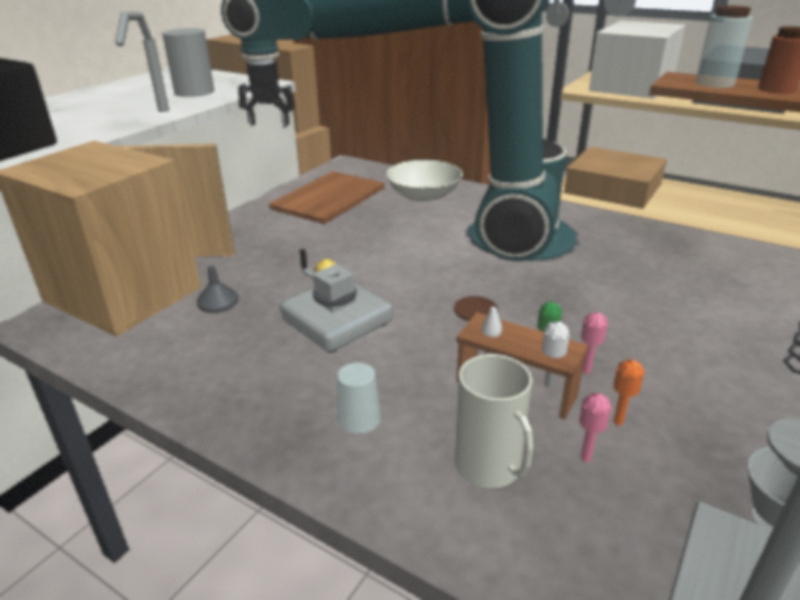

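The top picture (800x600) shows two white heads in the rack: a broad ribbed dome at (221,335) and a narrow pointed one at (288,333). The coloured look-alikes are at (172,281), (157,341), (204,400) and (249,396). The white ribbed dome fits the description. The juicer mouth is at (486,338) and the knob at (547,356). I'll confirm in an enlarged crop.

Run:
```python
from h import *
a=cv2.imread('pics/top0.png')
A=cv2.resize(a[190:240,120:210],None,fx=8,fy=8,interpolation=cv2.INTER_CUBIC)[:, :720]
B=cv2.resize(a[180:260,265:360],None,fx=7,fy=7,interpolation=cv2.INTER_CUBIC)
cv2.imwrite('pics/c1.png',A);cv2.imwrite('pics/c2.png',B)
d=np.load('pics/top0.npy')
for nm,u,v,z in(('reamer',141.5,214.5,150),('hex',184.5,213,150),('mouth',311,216,115),('knob',350,228,125)):
    print(nm,ray('top',u,v,z).round(1),world('top',u,v,d[int(v),int(u)]).round(1))
```

```text
reamer [565.7 277.3 150. ] [565.  276.1 155.2]
hex [569.3 165.4 150. ] [569.3 165.3 150.5]
mouth [ 565.5 -169.   115. ] [ 570.4 -173.3   81. ]
knob [ 531.6 -270.4  125. ] [ 531.7 -270.6  124.3]
```

View pics/c1.png

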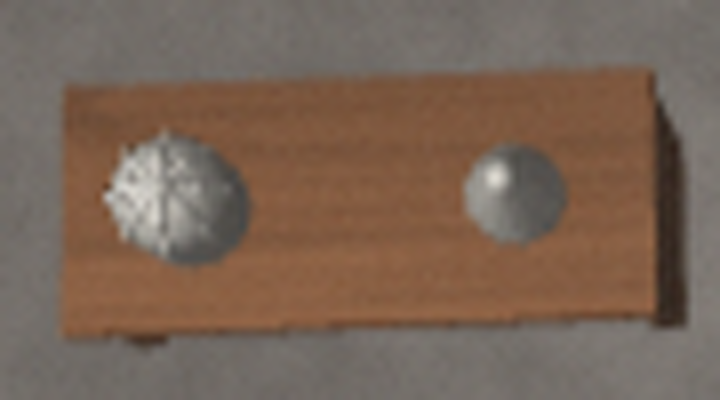

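View pics/c2.png

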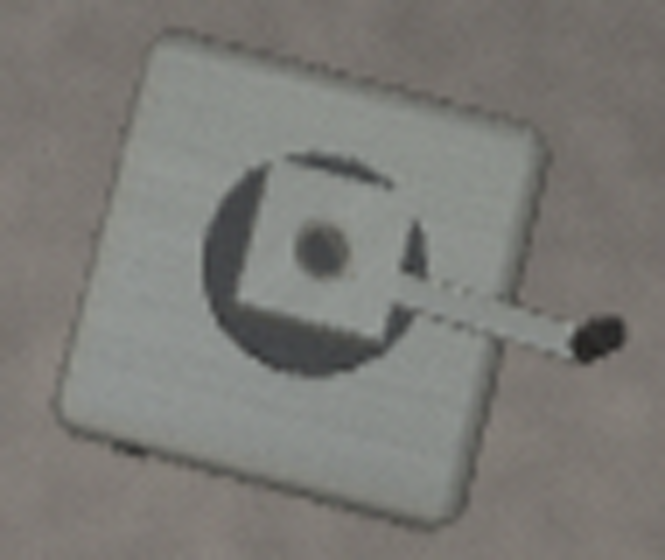

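The crop shows the white, ribbed, broad dome at full-image (140,214) and the plain cone at (184,214), so the left one is the round-shank reamer. The knob works out to 107 mm from the mouth against the stated 110, so the measurements agree. Next I'll go over the mouth for a closer look.

Emit:
play_rows(
  commands=[
    {"x": 0.12, "y": -0.085, "z": -0.04, "twist": 0.1, "hand": -1},
    {"x": 0.243, "y": -0.17, "z": -0.04, "twist": 0.2},
    {"x": 0.486, "y": -0.34, "z": -0.04, "twist": 0.311},
    {"x": 0.486, "y": -0.34, "z": -0.04, "twist": 0.311},
    {"x": 0.486, "y": -0.34, "z": -0.04, "twist": 0.311},
    {"x": 0.486, "y": -0.34, "z": -0.04, "twist": 0.311},
    {"x": 0.486, "y": -0.34, "z": -0.04, "twist": 0.311},
    {"x": 0.486, "y": -0.34, "z": -0.04, "twist": 0.311},
    {"x": 0.486, "y": -0.34, "z": -0.04, "twist": 0.311},
    {"x": 0.486, "y": -0.34, "z": -0.04, "twist": 0.311},
    {"x": 0.486, "y": -0.34, "z": -0.04, "twist": 0.311},
    {"x": 0.486, "y": -0.34, "z": -0.04, "twist": 0.311},
    {"x": 0.486, "y": -0.34, "z": -0.04, "twist": 0.311},
    {"x": 0.486, "y": -0.34, "z": -0.04, "twist": 0.311},
  ],
)

```text
invalid input
```

```bash
cat >> h.py <<'E'
from scipy.spatial.transform import Rotation as R
def wT():
    o=ctrl.get_obs(); T=np.eye(4); T[:3,:3]=R.from_euler('xyz',o['tool_rot']).as_matrix(); T[:3,3]=o['tcp_pos']
    return T@cams.camera_model('wrist')['mount']
E
python3 - <<'E'
from h import *
o=ctrl.get_obs(); print(o['clock'],o['tcp_pos'],o['tool_rot'],o['joint_positions'].round(3),o['force'])
T=wT(); np.save('pics/T1.npy',T); im,d=snap('wrist','w1'); cv2.imwrite('pics/w1b.png',cv2.resize(im,(800,600)))
E
```

```text
0.1 [ 206.38084996 -642.5094385   249.6184159 ] [-3.14051795e+00 -3.67359959e-05  3.10811100e-01] [-1.298  0.116  1.442 -0.     1.584 -0.038] [0.0369621  0.84209644 0.6803065 ]
```

View pics/w1b.png

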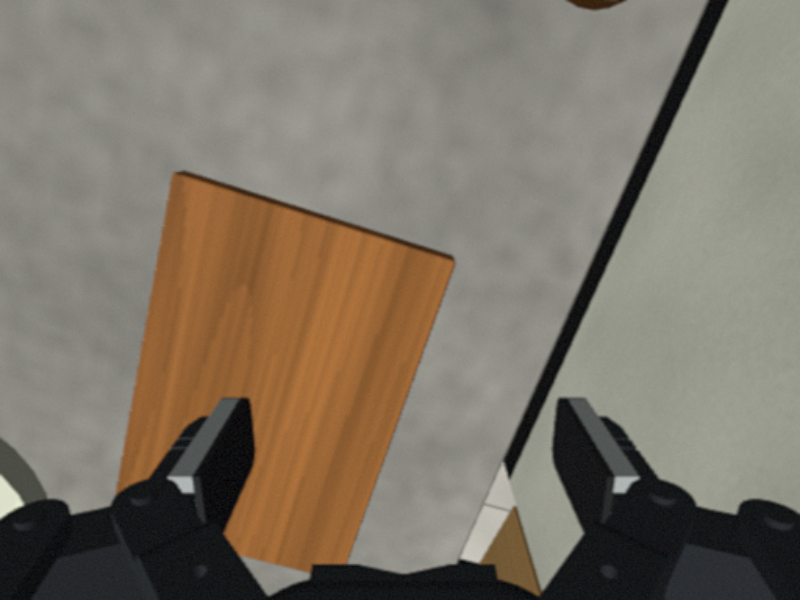

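The picture shows only a cutting board: the call was refused and the arm didn't move. I'll give every field in each row.

Emit:
play_rows(
  commands=[
    {"x": 0.12, "y": -0.085, "z": -0.04, "twist": 0.1, "hand": -1},
    {"x": 0.243, "y": -0.17, "z": -0.04, "twist": 0.2, "hand": -1},
    {"x": 0.486, "y": -0.34, "z": -0.04, "twist": 0.311, "hand": -1},
    {"x": 0.486, "y": -0.34, "z": -0.04, "twist": 0.311, "hand": -1},
    {"x": 0.486, "y": -0.34, "z": -0.04, "twist": 0.311, "hand": -1},
    {"x": 0.486, "y": -0.34, "z": -0.04, "twist": 0.311, "hand": -1},
    {"x": 0.486, "y": -0.34, "z": -0.04, "twist": 0.311, "hand": -1},
    {"x": 0.486, "y": -0.34, "z": -0.04, "twist": 0.311, "hand": -1},
    {"x": 0.486, "y": -0.34, "z": -0.04, "twist": 0.311, "hand": -1},
    {"x": 0.486, "y": -0.34, "z": -0.04, "twist": 0.311, "hand": -1},
    {"x": 0.486, "y": -0.34, "z": -0.04, "twist": 0.311, "hand": -1},
    {"x": 0.486, "y": -0.34, "z": -0.04, "twist": 0.311, "hand": -1},
    {"x": 0.486, "y": -0.34, "z": -0.04, "twist": 0.311, "hand": -1},
    {"x": 0.486, "y": -0.34, "z": -0.04, "twist": 0.311, "hand": -1},
  ],
  squeeze=40,
)

```text
clock: 1.9
tcp_pos: [564.8, -171.1, 290.4]
tool_rot: [3.142, -0.0, -0.001]
force: [0.7, -0.1, 0.2]
grip_width: 85.3
grasp_force: 0.0
```

Run:
```python
from h import *
T=wT(); np.save('pics/T1.npy',T); im,d=snap('wrist','w2'); cv2.imwrite('pics/w2b.png',cv2.resize(im,(800,600)))
```

```text
(no output)
```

View pics/w2b.png

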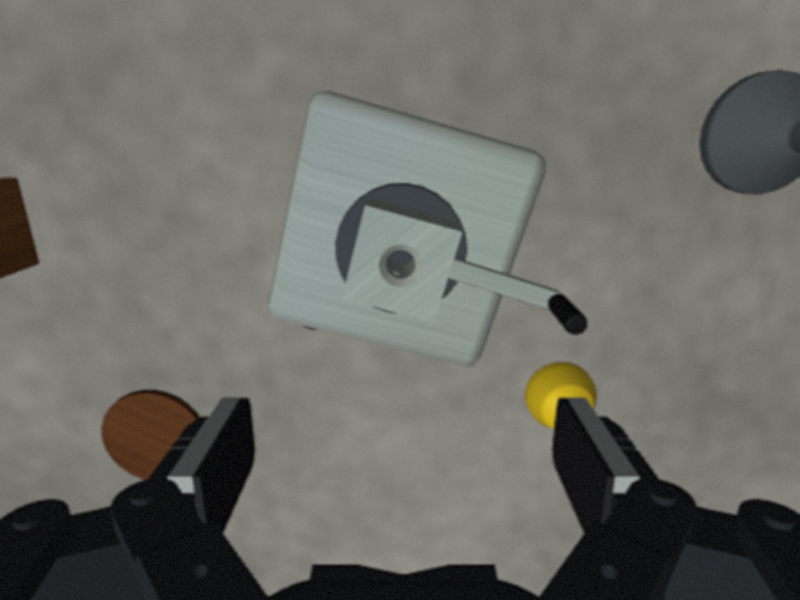

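The wrist picture shows the mouth at (398,264), the knob top at (574,320) and the lemon at (560,395). Now I'll turn these into positions.

Run:
```python
from h import *
T=np.load('pics/T1.npy'); im=cv2.imread('pics/w2.png'); d=np.load('pics/w2.npy')
s=1.5625
for nm,u,v,z in(('mouth',398,264,115),('knobtop',574,320,125),('lemon',560,395,30),('blkA',365,206,115),('blkB',463,232,115)):
    u,v=(u+.5)/s-.5,(v+.5)/s-.5
    print(nm,(u,v),ray('wrist',u,v,z,T).round(1),world('wrist',u,v,d[int(round(v)),int(round(u))],T).round(1))
c=cv2.resize(im[150:190,232:280],None,fx=12,fy=12,interpolation=cv2.INTER_CUBIC); cv2.imwrite('pics/c3.png',c)
```

```text
mouth (254.54, 168.78) [ 569.  -167.6  115. ] [ 559.3 -167.1   76.9]
knobtop (367.18, 204.62) [ 537.3 -271.4  125. ] [ 537.3 -271.5  124.9]
lemon (358.22, 252.62) [ 435.8 -299.6   30. ] [ 435.7 -299.7   29.7]
blkA (233.42, 131.66) [ 603.1 -148.9  115. ] [ 603.1 -149.   115.4]
blkB (296.14, 148.3) [ 588.  -205.3  115. ] [ 580.6 -209.7   76.5]
```

View pics/c3.png

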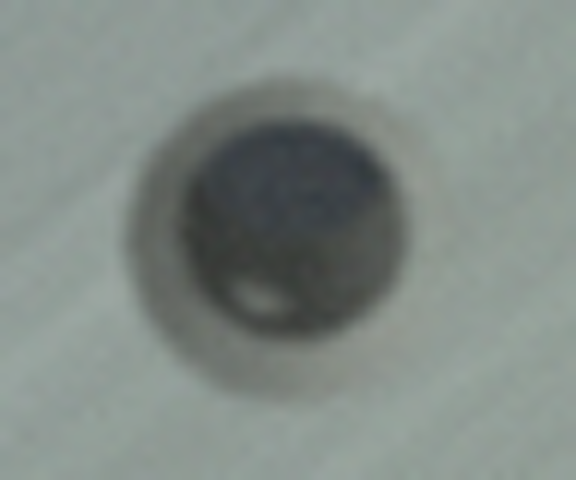

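Outer chamfer circle centre is at crop (287,240), so the mouth is at about (568,-168.5). Moving over the reamer next.

Emit:
play_rows(
  commands=[
    {"x": 0.002, "y": -0.06, "z": -0.01, "twist": 0, "hand": -1},
    {"x": 0.002, "y": -0.45, "z": -0.01, "twist": 0, "hand": -1},
    {"x": 0.002, "y": -0.45, "z": -0.01, "twist": 0, "hand": -1},
    {"x": 0.002, "y": -0.45, "z": -0.01, "twist": 0, "hand": -1},
    {"x": 0.002, "y": -0.45, "z": -0.01, "twist": 0, "hand": -1},
    {"x": 0.002, "y": -0.45, "z": -0.01, "twist": 0, "hand": -1},
    {"x": 0.002, "y": -0.45, "z": -0.01, "twist": 0, "hand": -1},
    {"x": 0.002, "y": -0.45, "z": -0.01, "twist": 0, "hand": -1},
    {"x": 0.002, "y": -0.45, "z": -0.01, "twist": 0, "hand": -1},
    {"x": 0.002, "y": -0.45, "z": -0.01, "twist": 0, "hand": -1},
    {"x": 0.002, "y": -0.45, "z": -0.01, "twist": 0, "hand": -1},
    {"x": 0.002, "y": -0.45, "z": -0.01, "twist": 0, "hand": -1},
  ],
)

```text
clock: 3.45
tcp_pos: [567.5, 278.7, 300.5]
tool_rot: [-3.142, -0.0, -0.001]
force: [-0.3, -0.4, 0.1]
grip_width: 85.4
grasp_force: 0.0
```

Run:
```python
from h import *
o=ctrl.get_obs(); print(o['clock'],o['tcp_pos'],o['tool_rot'])
T=wT(); np.save('pics/T2.npy',T); im,d=snap('wrist','w3')
print(T.round(2).tolist())
u,v=ctrl and np.meshgrid(np.arange(512),np.arange(384))
m=cams.camera_model('wrist'); K=np.linalg.inv(m['mtx'])
P=np.stack([u,v,np.ones_like(u)],-1)@K.T*d[...,None]; W=P@T[:3,:3].T+T[:3,3]
ok=(d>0)&(abs(W[...,1]-279)<45)&(abs(W[...,0]-566)<45)
for lo,hi in((107,115),(115,125),(125,135),(135,142),(150,165)):
    k=ok&(W[...,2]>lo)&(W[...,2]<hi); q=W[k]
    if len(q): print(lo,hi,len(q),q.min(0).round(1),q.max(0).round(1),q.mean(0).round(1))
k=ok&(W[...,2]>118)&(W[...,2]<137); q=W[k][:,:2]
# circle fit r=20 on side points
from scipy.optimize import least_squares
r=least_squares(lambda c:np.hypot(*(q-c).T)-20,[566,279],loss='soft_l1'); print('fit',r.x,np.abs(r.fun).mean(),len(q))
ys,xs=np.where(ok&(W[...,2]>107)); y0,x0=ys.min()-8,xs.min()-8
c=cv2.resize(im[y0:ys.max()+8,x0:xs.max()+8],None,fx=5,fy=5,interpolation=cv2.INTER_CUBIC); print(x0,y0,c.shape); cv2.imwrite('pics/c4.png',c[:600,:800])
```

```text
3.45 [567.45613171 278.73598402 300.5376678 ] [-3.14152170e+00 -3.29160695e-04 -1.45375652e-03]
[[-0.0, -0.95, -0.31, 647.86], [-1.0, 0.0, 0.0, 278.82], [-0.0, 0.31, -0.95, 423.67], [0.0, 0.0, 0.0, 1.0]]
107 115 56 [554.7 264.6 107.1] [588.8 305.8 114.5] [585.  283.  110.9]
115 125 76 [576.5 264.9 115. ] [588.9 301.3 125. ] [585.5 282.6 120.1]
125 135 81 [577.  264.6 125.1] [588.9 300.9 135. ] [585.8 281.8 130.1]
135 142 209 [548.9 262.3 135.2] [589.7 303.1 142. ] [576.6 281.8 139.9]
150 165 749 [555.1 268.8 150. ] [585.  297.1 158.3] [570.1 282.7 153.4]
fit [568.63451419 282.79111335] 0.13577500505980128 147
77 139 (1225, 1810, 3)
```

View pics/c4.png

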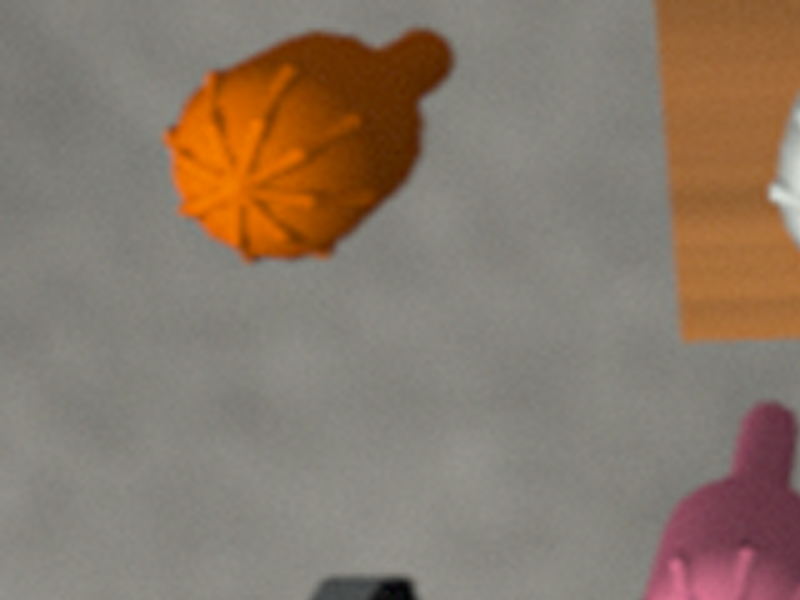

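The crop mainly shows the orange and pink look-alikes and the rack edge, with the white head at its right. The depth fit of the white head is good (radius 20 within 0.14 mm, top at 158) and puts it at (568.6, 282.8). Descending and grasping.

Emit:
play_rows(
  commands=[
    {"x": 0.001, "y": -0.004, "z": 0.03, "twist": 0, "hand": -1},
    {"x": 0.001, "y": -0.004, "z": 0.08, "twist": 0, "hand": -1},
    {"x": 0.001, "y": -0.004, "z": 0.13, "twist": 0, "hand": -1},
    {"x": 0.001, "y": -0.004, "z": 0.16, "twist": 0, "hand": -1},
    {"x": 0.001, "y": -0.004, "z": 0.1725, "twist": 0, "hand": -1},
    {"x": 0.001, "y": -0.004, "z": 0.1725, "twist": 0, "hand": -1},
    {"x": 0.001, "y": -0.004, "z": 0.1725, "twist": 0, "hand": 0.0},
    {"x": 0.001, "y": -0.004, "z": 0.1725, "twist": 0, "hand": 0.3},
    {"x": 0.001, "y": -0.004, "z": 0.1725, "twist": 0, "hand": 1},
    {"x": 0.001, "y": -0.004, "z": 0.1725, "twist": 0, "hand": 1},
    {"x": 0.001, "y": -0.004, "z": 0.1725, "twist": 0, "hand": 1},
    {"x": 0.001, "y": -0.004, "z": 0.1725, "twist": 0, "hand": 1},
    {"x": 0.001, "y": -0.004, "z": 0.1725, "twist": 0, "hand": 1},
  ],
  squeeze=60,
)

```text
clock: 5.12
tcp_pos: [568.7, 283.8, 129.2]
tool_rot: [-3.141, -0.002, -0.0]
force: [-0.8, -0.9, 6.4]
grip_width: 38.5
grasp_force: 60.5
```

Emit:
play_rows(
  commands=[
    {"x": 0, "y": 0, "z": -0.02, "twist": 0, "hand": 1},
    {"x": 0, "y": 0, "z": -0.05, "twist": 0, "hand": 1},
    {"x": 0, "y": 0, "z": -0.09, "twist": 0, "hand": 1},
    {"x": 0, "y": 0, "z": -0.13, "twist": 0, "hand": 1},
    {"x": 0, "y": 0, "z": -0.17, "twist": 0, "hand": 1},
    {"x": 0, "y": 0.04, "z": -0.17, "twist": 0, "hand": 1},
    {"x": 0, "y": 0.09, "z": -0.17, "twist": 0, "hand": 1},
    {"x": 0, "y": 0.14, "z": -0.17, "twist": 0, "hand": 1},
    {"x": 0, "y": 0.19, "z": -0.17, "twist": 0, "hand": 1},
    {"x": 0, "y": 0.24, "z": -0.17, "twist": 0, "hand": 1},
    {"x": 0, "y": 0.29, "z": -0.17, "twist": 0, "hand": 1},
    {"x": 0, "y": 0.34, "z": -0.17, "twist": 0, "hand": 1},
    {"x": 0, "y": 0.38, "z": -0.17, "twist": 0, "hand": 1},
    {"x": 0, "y": 0.41, "z": -0.17, "twist": 0, "hand": 1},
    {"x": 0, "y": 0.43, "z": -0.17, "twist": 0, "hand": 1},
    {"x": 0, "y": 0.45, "z": -0.17, "twist": 0, "hand": 1},
    {"x": 0, "y": 0.452, "z": -0.17, "twist": 0, "hand": 1},
    {"x": 0, "y": 0.452, "z": -0.17, "twist": 0, "hand": 1},
    {"x": 0, "y": 0.452, "z": -0.17, "twist": 0, "hand": 1},
  ],
)

```text
clock: 7.5
tcp_pos: [568.2, -167.7, 297.9]
tool_rot: [-3.141, -0.0, 0.001]
force: [-0.6, -0.0, -2.3]
grip_width: 38.4
grasp_force: 60.9
```

Run:
```python
from h import *
o=ctrl.get_obs(); print(o['clock'],o['tcp_pos'],o['tool_rot'],o['force'],o['grip_width'])
T=wT(); np.save('pics/T4.npy',T); im,d=snap('wrist','w4'); s,sd=snap('scene','s4')
for u,v in ((0,0),):pass
a=cv2.resize(im[130:384,130:384],(500,500),interpolation=cv2.INTER_CUBIC)
# project expected TCP in scene
m=cams.camera_model('scene'); q=np.linalg.inv(m['pose'])@np.append(o['tcp_pos']-[0,0,70],1); p=m['mtx']@q[:3]; p=(p[:2]/p[2]).astype(int); print(p)
b=s[max(p[1]-60,0):p[1]+60,p[0]-36:p[0]+36]; b=cv2.resize(b,(300,500),interpolation=cv2.INTER_CUBIC)
cv2.imwrite('pics/c5.png',np.hstack([a,b]))
```

```text
7.5 [ 568.24445881 -167.68637944  297.8692239 ] [-3.14146219e+00 -5.21193668e-05  5.52124332e-04] [-6.31163403e-01 -7.69061141e-04 -2.26693731e+00] 38.37256896586739
[210 141]
```

View pics/c5.png

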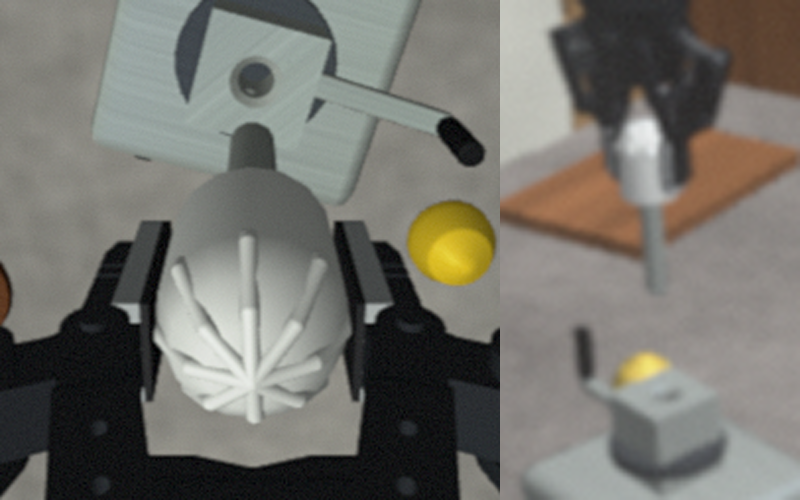

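The reamer is held upright in the pads. Crop pixels: apex (250,378), shank's far foot edge (252,123), mouth (255,80). I'll work out the foot's offset from the mouth.

Run:
```python
from h import *
T=np.load('pics/T4.npy'); f=254/500; im=cv2.imread('pics/w4.png'); d=np.load('pics/w4.npy')
for nm,u,v,z in(('apex',250,378,328),('footfar',252,124,200),('mouthouter',254,80,115)):
    u,v=130+(u+.5)*f-.5,130+(v+.5)*f-.5; print(nm,(u,v),ray('wrist',u,v,z,T).round(1))
u,v=np.meshgrid(np.arange(512),np.arange(384)); K=np.linalg.inv(cams.camera_model('wrist')['mtx'])
W=(np.stack([u,v,np.ones_like(u)],-1)@K.T*d[...,None])@T[:3,:3].T+T[:3,3]
from scipy.optimize import least_squares
for lo,hi,r0 in((285,306,20),(203,225,8),(225,270,8)):
    k=(d>0)&(W[...,2]>lo)&(W[...,2]<hi)&(abs(W[...,0]-572)<30)&(abs(W[...,1]+168)<(17 if r0>10 else 9)); q=W[k][:,:2]
    r=least_squares(lambda c:np.hypot(*(q-c).T)-r0,[568,-168],loss='soft_l1',f_scale=.5); print(lo,len(q),r.x.round(2),np.abs(r.fun).mean().round(2))
```

```text
apex (256.754, 321.778) [ 571.9 -167.   328. ]
footfar (257.77, 192.746) [ 575.  -167.2  200. ]
mouthouter (258.786, 170.394) [ 569.  -168.1  115. ]
285 1658 [ 568.3  -167.16] 0.2
203 245 [ 568.22 -167.02] 0.16
225 232 [ 568.27 -167.04] 0.19
```

Emit:
play_rows(
  commands=[
    {"x": 0, "y": 0.001, "z": 0.02, "twist": 0, "hand": 1},
    {"x": 0, "y": 0.001, "z": 0.05, "twist": 0, "hand": 1},
    {"x": 0, "y": 0.001, "z": 0.07, "twist": 0, "hand": 1},
    {"x": 0, "y": 0.001, "z": 0.078, "twist": 0, "hand": 1},
    {"x": 0, "y": 0.001, "z": 0.082, "twist": 0, "hand": 1},
    {"x": 0, "y": 0.001, "z": 0.085, "twist": 0, "hand": 1},
    {"x": 0, "y": 0.001, "z": 0.088, "twist": 0, "hand": 1},
    {"x": 0, "y": 0.001, "z": 0.091, "twist": 0, "hand": 1},
    {"x": 0, "y": 0.001, "z": 0.093, "twist": 0, "hand": 1},
    {"x": 0, "y": 0.001, "z": 0.093, "twist": 0, "hand": 1},
  ],
)

```text
clock: 8.85
tcp_pos: [568.1, -169.3, 204.7]
tool_rot: [-3.141, 0.0, -0.0]
force: [-0.1, -1.2, -3.0]
grip_width: 38.4
grasp_force: 60.9
```

Emit:
play_rows(
  commands=[
    {"x": 0, "y": 0, "z": 0.003, "twist": 0, "hand": 1},
    {"x": 0, "y": 0, "z": 0.006, "twist": 0, "hand": 1},
    {"x": 0, "y": 0, "z": 0.009, "twist": 0, "hand": 1},
    {"x": 0, "y": 0, "z": 0.012, "twist": 0, "hand": 1},
    {"x": 0, "y": 0, "z": 0.015, "twist": 0, "hand": 1},
    {"x": 0, "y": 0, "z": 0.018, "twist": 0, "hand": 1},
    {"x": 0, "y": 0, "z": 0.021, "twist": 0, "hand": 1},
    {"x": 0, "y": 0, "z": 0.024, "twist": 0, "hand": 1},
  ],
)

```text
clock: 9.85
tcp_pos: [568.2, -169.3, 180.6]
tool_rot: [3.142, -0.0, -0.0]
force: [-0.9, 0.4, 2.2]
grip_width: 38.1
grasp_force: 61.4
```

Emit:
play_rows(
  commands=[
    {"x": 0, "y": 0, "z": 0.001, "twist": 0, "hand": 1},
    {"x": 0, "y": 0, "z": 0.002, "twist": 0, "hand": 1},
    {"x": 0, "y": 0, "z": 0.003, "twist": 0, "hand": 1},
    {"x": 0, "y": 0, "z": 0.004, "twist": 0, "hand": 1},
  ],
  squeeze=20,
)

```text
clock: 10.35
tcp_pos: [568.2, -169.3, 176.8]
tool_rot: [3.142, -0.0, -0.0]
force: [-0.3, -0.7, 2.0]
grip_width: 38.5
grasp_force: 61.3
```

Emit:
play_rows(
  commands=[
    {"x": 0, "y": 0, "z": 0.0005, "twist": 0, "hand": 1},
    {"x": 0, "y": 0, "z": 0.001, "twist": 0, "hand": 1},
    {"x": 0, "y": 0, "z": 0.0015, "twist": 0, "hand": 1},
    {"x": 0, "y": 0, "z": 0.002, "twist": 0, "hand": 1},
  ],
)

```text
clock: 10.85
tcp_pos: [568.2, -169.3, 174.8]
tool_rot: [-3.142, 0.0, -0.0]
force: [-0.2, 0.9, 2.0]
grip_width: 38.7
grasp_force: 61.3
```

Emit:
play_rows(
  commands=[
    {"x": 0, "y": 0, "z": 0.0005, "twist": 0, "hand": 1},
    {"x": 0, "y": 0, "z": 0.001, "twist": 0, "hand": 1},
    {"x": 0, "y": 0, "z": 0.0015, "twist": 0, "hand": 1},
  ],
)

```text
clock: 11.22
tcp_pos: [568.2, -169.3, 173.3]
tool_rot: [3.142, -0.0, -0.0]
force: [-0.3, 0.8, 1.3]
grip_width: 38.7
grasp_force: 61.2
```

```bash
python3 -c "
from h import *
o=ctrl.get_obs(); print(o['tcp_pos'],o['force'],o['grasp_force'])"
```

```text
[ 568.18232719 -169.33551905  173.31838888] [-0.32739539  0.84647668  1.31579451] 61.246198578737676
```

Emit:
play_rows(
  commands=[
    {"x": 0, "y": 0, "z": 0.0005, "twist": 0, "hand": 1},
    {"x": 0, "y": 0, "z": 0.001, "twist": 0, "hand": 1},
    {"x": 0, "y": 0, "z": 0.0015, "twist": 0, "hand": 1},
  ],
)

```text
clock: 11.6
tcp_pos: [568.2, -169.3, 171.7]
tool_rot: [-3.142, 0.0, -0.0]
force: [-0.7, 1.0, 0.8]
grip_width: 38.9
grasp_force: 61.3
```

Emit:
play_rows(
  commands=[
    {"x": 0, "y": 0, "z": 0.0005, "twist": 0, "hand": 1},
    {"x": 0, "y": 0, "z": 0.001, "twist": 0, "hand": 1},
    {"x": 0, "y": 0, "z": 0.0015, "twist": 0, "hand": 1},
  ],
)

```text
clock: 11.98
tcp_pos: [568.1, -169.4, 170.3]
tool_rot: [3.142, 0.0, -0.0]
force: [-0.3, 0.9, 1.5]
grip_width: 39.0
grasp_force: 61.2
```

Emit:
play_rows(
  commands=[
    {"x": 0, "y": 0, "z": 0.0005, "twist": 0, "hand": 1},
    {"x": 0, "y": 0, "z": 0.001, "twist": 0, "hand": 1},
    {"x": 0, "y": 0, "z": 0.0015, "twist": 0, "hand": 1},
  ],
)

```text
clock: 12.35
tcp_pos: [568.5, -169.4, 170.0]
tool_rot: [3.141, -0.002, -0.0]
force: [-2.1, 2.4, 12.7]
grip_width: 38.4
grasp_force: 62.4
```

Emit:
play_rows(
  commands=[
    {"x": 0, "y": 0, "z": 0.0005, "twist": 0, "hand": 1},
    {"x": 0, "y": 0, "z": 0.0005, "twist": 0, "hand": 1},
    {"x": 0, "y": 0, "z": 0.0005, "twist": 0, "hand": 1},
  ],
)

```text
clock: 12.72
tcp_pos: [568.6, -169.4, 170.0]
tool_rot: [3.141, -0.002, -0.0]
force: [-2.5, 1.7, 14.3]
grip_width: 38.2
grasp_force: 62.6
```

The force rose from 1.5 to 14 N with no more travel, so the foot is on the stop, about 43 mm deep. Releasing, rising and going over the knob.

Emit:
play_rows(
  commands=[
    {"x": 0, "y": 0, "z": 0, "twist": 0, "hand": 0},
    {"x": 0, "y": 0, "z": 0, "twist": 0, "hand": -0.5},
    {"x": 0, "y": 0, "z": 0, "twist": 0, "hand": -1},
    {"x": 0, "y": 0, "z": 0, "twist": 0, "hand": -1},
    {"x": 0, "y": 0, "z": 0, "twist": 0, "hand": -1},
    {"x": 0, "y": 0, "z": -0.02, "twist": 0, "hand": -1},
    {"x": 0, "y": 0, "z": -0.06, "twist": 0, "hand": -1},
    {"x": 0, "y": 0, "z": -0.092, "twist": 0, "hand": -1},
    {"x": -0.031, "y": 0.104, "z": -0.092, "twist": -0.18, "hand": -1},
    {"x": -0.031, "y": 0.104, "z": -0.092, "twist": -0.36, "hand": -1},
    {"x": -0.031, "y": 0.104, "z": -0.092, "twist": -0.54, "hand": -1},
    {"x": -0.031, "y": 0.104, "z": -0.092, "twist": -0.72, "hand": -1},
    {"x": -0.031, "y": 0.104, "z": -0.092, "twist": -0.9, "hand": -1},
    {"x": -0.031, "y": 0.104, "z": -0.092, "twist": -1.08, "hand": -1},
    {"x": -0.031, "y": 0.104, "z": -0.092, "twist": -1.28, "hand": -1},
    {"x": -0.031, "y": 0.104, "z": -0.092, "twist": -1.28, "hand": -1},
    {"x": -0.031, "y": 0.104, "z": -0.092, "twist": -1.28, "hand": -1},
  ],
  squeeze=40,
)

```text
clock: 14.85
tcp_pos: [537.2, -273.4, 261.1]
tool_rot: [3.141, 0.0, 1.276]
force: [0.5, -0.0, -1.2]
grip_width: 85.4
grasp_force: 0.0
```

Run:
```python
from h import *
o=ctrl.get_obs(); print(o['clock'],o['tcp_pos'],o['tool_rot'],o['joint_positions'].round(2),o['force'],o['grip_width'])
T=wT(); np.save('pics/T5.npy',T); im,d=snap('wrist','w5'); cv2.imwrite('pics/w5b.png',cv2.resize(im,(800,600)))
u,v=np.meshgrid(np.arange(512),np.arange(384)); K=np.linalg.inv(cams.camera_model('wrist')['mtx'])
W=(np.stack([u,v,np.ones_like(u)],-1)@K.T*d[...,None])@T[:3,:3].T+T[:3,3]
for nm,c,lo,hi in(('head',(568,-169),140,230),('knob',(537,-273),119,130)):
    q=W[(d>0)&(np.hypot(W[...,0]-c[0],W[...,1]-c[1])<26)&(W[...,2]>lo)&(W[...,2]<hi)]; print(nm,len(q),q.min(0).round(1) if len(q) else '',q.max(0).round(1) if len(q) else '',np.median(q,0).round(1) if len(q) else '')
```

```text
14.85 [ 537.1922834  -273.359798    261.09445804] [3.14088584e+00 1.69648309e-04 1.27580259e+00] [-0.51 -0.04  1.59 -0.    1.6  -0.22] [ 0.54275739 -0.02154247 -1.19787116] 85.41040745106159
head 3945 [ 548.  -187.2  145.7] [ 588.9 -151.5  200.2] [ 566.8 -170.6  191.3]
knob 227 [ 527.  -279.9  119.1] [ 540.4 -266.7  126.2] [ 534.  -272.7  124.2]
```

View pics/w5b.png

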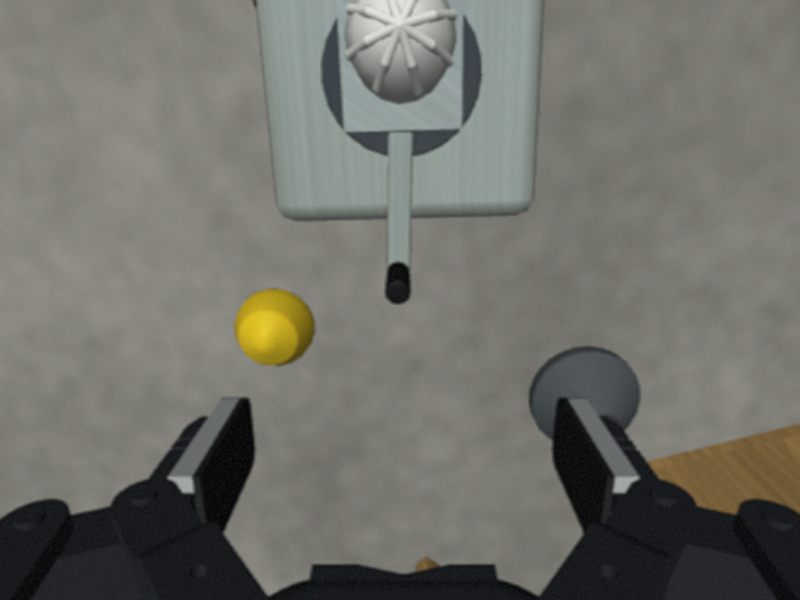

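The reamer head top is at 200 mm and centred on the bore. The lever knob is at (398,290), straight below the block, so the tool is aligned with it. Descending and gripping the knob.

Emit:
play_rows(
  commands=[
    {"x": 0, "y": -0.002, "z": 0.04, "twist": 0, "hand": -1},
    {"x": 0, "y": -0.002, "z": 0.09, "twist": 0, "hand": -1},
    {"x": 0, "y": -0.002, "z": 0.13, "twist": 0, "hand": -1},
    {"x": 0, "y": -0.002, "z": 0.15, "twist": 0, "hand": -1},
    {"x": 0, "y": -0.002, "z": 0.151, "twist": 0, "hand": -0.3},
    {"x": 0, "y": -0.002, "z": 0.151, "twist": 0, "hand": 0.3},
    {"x": 0, "y": -0.002, "z": 0.151, "twist": 0, "hand": 1},
    {"x": 0, "y": -0.002, "z": 0.151, "twist": 0, "hand": 1},
    {"x": 0, "y": -0.002, "z": 0.151, "twist": 0, "hand": 1},
    {"x": 0, "y": -0.002, "z": 0.151, "twist": 0, "hand": 1},
    {"x": 0, "y": -0.002, "z": 0.151, "twist": 0, "hand": 1},
    {"x": 0, "y": -0.002, "z": 0.151, "twist": 0, "hand": 1},
  ],
  squeeze=30,
)

```text
clock: 16.4
tcp_pos: [535.5, -272.9, 110.3]
tool_rot: [3.14, 0.0, 1.28]
force: [-1.0, 0.2, 6.5]
grip_width: 13.0
grasp_force: 29.4
```

Emit:
play_rows(
  commands=[
    {"x": 0.0004, "y": -0.0087, "z": 0, "twist": 0.08, "hand": 1},
    {"x": 0.0014, "y": -0.0174, "z": 0, "twist": 0.16, "hand": 1},
    {"x": 0.0031, "y": -0.0259, "z": 0, "twist": 0.24, "hand": 1},
    {"x": 0.0055, "y": -0.0343, "z": 0, "twist": 0.32, "hand": 1},
    {"x": 0.0086, "y": -0.0424, "z": 0, "twist": 0.4, "hand": 1},
    {"x": 0.0123, "y": -0.0503, "z": 0, "twist": 0.48, "hand": 1},
    {"x": 0.0166, "y": -0.0579, "z": 0, "twist": 0.56, "hand": 1},
    {"x": 0.0216, "y": -0.0651, "z": 0, "twist": 0.64, "hand": 1},
    {"x": 0.0271, "y": -0.0719, "z": 0, "twist": 0.72, "hand": 1},
    {"x": 0.0331, "y": -0.0782, "z": 0, "twist": 0.8, "hand": 1},
    {"x": 0.0395, "y": -0.084, "z": 0, "twist": 0.88, "hand": 1},
    {"x": 0.0465, "y": -0.0893, "z": 0, "twist": 0.96, "hand": 1},
    {"x": 0.0538, "y": -0.094, "z": 0, "twist": 1.04, "hand": 1},
    {"x": 0.0615, "y": -0.0981, "z": 0, "twist": 1.12, "hand": 1},
    {"x": 0.0675, "y": -0.1008, "z": 0, "twist": 1.18, "hand": 1},
    {"x": 0.0675, "y": -0.1008, "z": 0, "twist": 1.18, "hand": 1},
  ],
)

```text
clock: 18.4
tcp_pos: [459.5, -178.7, 110.4]
tool_rot: [3.141, -0.005, 0.099]
force: [13.3, 4.4, -0.7]
grip_width: 13.2
grasp_force: 29.5
```

Emit:
play_rows(
  commands=[
    {"x": 0.0012, "y": -0.002, "z": 0, "twist": 0.02, "hand": 1},
    {"x": 0.0015, "y": -0.004, "z": 0, "twist": 0.04, "hand": 1},
    {"x": 0.0017, "y": -0.006, "z": 0, "twist": 0.06, "hand": 1},
    {"x": 0.0019, "y": -0.008, "z": 0, "twist": 0.08, "hand": 1},
    {"x": 0.0019, "y": -0.008, "z": 0, "twist": 0.08, "hand": 1},
  ],
)

```text
clock: 19.02
tcp_pos: [459.3, -171.2, 110.3]
tool_rot: [3.141, -0.001, 0.019]
force: [-2.6, -0.1, 8.7]
grip_width: 13.3
grasp_force: 30.4
```

Emit:
play_rows(
  commands=[
    {"x": 0, "y": -0.001, "z": 0, "twist": 0.01, "hand": 1},
    {"x": 0, "y": -0.002, "z": 0, "twist": 0.02, "hand": 1},
    {"x": 0, "y": -0.003, "z": 0, "twist": 0.03, "hand": 1},
    {"x": 0, "y": -0.004, "z": 0, "twist": 0.03, "hand": 1},
  ],
)

```text
clock: 19.52
tcp_pos: [459.3, -167.4, 110.3]
tool_rot: [3.14, -0.001, -0.011]
force: [-1.8, -2.9, 6.6]
grip_width: 13.5
grasp_force: 30.3
```

Emit:
play_rows(
  commands=[
    {"x": 0, "y": -0.001, "z": 0, "twist": 0.01, "hand": 1},
    {"x": 0, "y": -0.002, "z": 0, "twist": 0.02, "hand": 1},
    {"x": 0, "y": -0.003, "z": 0, "twist": 0.03, "hand": 1},
    {"x": 0, "y": -0.004, "z": 0, "twist": 0.03, "hand": 1},
  ],
)

```text
clock: 20.02
tcp_pos: [459.4, -163.9, 110.3]
tool_rot: [3.139, -0.001, -0.041]
force: [0.1, -13.3, 4.5]
grip_width: 13.2
grasp_force: 30.3
```

The end stop is felt at 13 N. Letting go and rising.

Emit:
play_rows(
  commands=[
    {"x": 0, "y": 0.001, "z": 0, "twist": 0, "hand": 0.7},
    {"x": 0, "y": 0.001, "z": 0, "twist": 0, "hand": 0},
    {"x": 0, "y": 0.001, "z": 0, "twist": 0, "hand": -1},
    {"x": 0, "y": 0.001, "z": 0, "twist": 0, "hand": -1},
    {"x": 0, "y": 0.001, "z": 0, "twist": 0, "hand": -1},
    {"x": 0, "y": 0.001, "z": -0.03, "twist": 0, "hand": -1},
    {"x": 0, "y": 0.001, "z": -0.08, "twist": 0, "hand": -1},
    {"x": 0, "y": 0.001, "z": -0.13, "twist": 0, "hand": -1},
    {"x": 0, "y": 0.001, "z": -0.17, "twist": 0, "hand": -1},
    {"x": 0, "y": 0.001, "z": -0.17, "twist": 0, "hand": -1},
  ],
)

```text
clock: 21.28
tcp_pos: [459.7, -164.3, 282.6]
tool_rot: [3.14, -0.004, -0.04]
force: [-0.7, 0.4, -0.4]
grip_width: 85.2
grasp_force: 0.0
```

Run:
```python
from h import *
o=ctrl.get_obs(); print(o['clock'],o['tcp_pos'],o['force'],o['grip_width'])
T=wT(); im,d=snap('wrist','w6'); cv2.imwrite('pics/w6b.png',im)
u,v=np.meshgrid(np.arange(512),np.arange(384)); K=np.linalg.inv(cams.camera_model('wrist')['mtx'])
W=(np.stack([u,v,np.ones_like(u)],-1)@K.T*d[...,None])@T[:3,:3].T+T[:3,3]
for nm,c,lo,hi in(('head',(568,-169),140,230),('knob',(459,-165),119,130)):
    q=W[(d>0)&(np.hypot(W[...,0]-c[0],W[...,1]-c[1])<26)&(W[...,2]>lo)&(W[...,2]<hi)]
    if len(q): print(nm,len(q),q.min(0).round(1),q.max(0).round(1),np.median(q,0).round(1))
```

```text
21.275 [ 459.71049289 -164.27952009  282.55907851] [-0.70858851  0.42175013 -0.35640317] 85.23318100700543
head 3606 [ 548.  -188.2  145.7] [ 587.5 -147.   199.7] [ 566.9 -167.8  190.9]
knob 199 [ 451.9 -170.3  119.4] [ 465.  -156.9  126.3] [ 458.9 -163.5  124.3]
```

View pics/w6b.png

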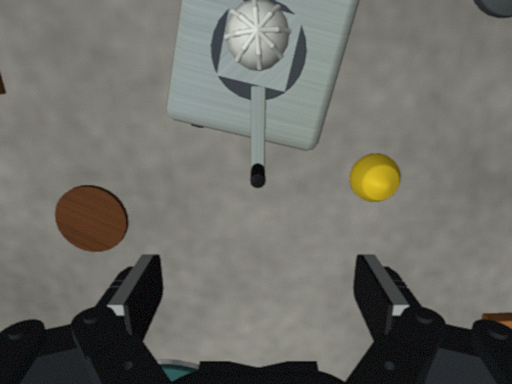

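The lever is shut, with the knob at (258,176), at about 1.38 rad by my estimate. The reamer is upright with its top still at 200 mm, and the gripper is clear of everything. Handing in.

```bash
python3 -c "
from cell import ctrl
print(ctrl.finish_job())"
```

```text
the job is handed in; nothing more can be done
None
```

The job is handed in (the verdict was not shown): the round-shank reamer stands on its depth stop, about 43 mm deep and pressed with about 14 N, upright with the clamp lever shut to its end stop, the gripper clear, and no contact with the other things.

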